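# Hang the order carrier on the gravity rail and send it through the gate to the stop

## Robot

A 6-joint arm with a two-finger parallel gripper is mounted at the origin on a cart in front of the work surface, level with it; the furniture and walls round the work are solid. World frame = base frame: x ahead of the robot, y to its left, z up, the work surface at z = 0. Lengths are in m, angles in degrees, forces in N, time in s.
With the tool pointing down it reaches from about 0.3 to 1 m from the base axis. Payload 5.1 kg.
Tool frame: the origin (TCP) lies midway between the tips of the shut fingers; the grasp point (between the pads) lies 19 mm behind it; z points along the fingers, y is the line along which they close (so a half turn about z gives the same grasp; the last joint's range is limited). The gripper opens to 95 mm and grips with 3 to 60 N. Pads are 20 mm wide; open, the fingers measure 119 mm over their backs; the gripper's body (75 mm by 180 mm) begins 59 mm behind the grasp point.
Start: joints at [-74.977, 7.093, 94.555, -0, 78.352, -4.733], TCP at [0.22, -0.612, 0.215] pointing down, gripper open.
Joint ranges: [-149.61, 149.61], [-58.7, 133.49], [1.44, 155.28], [-77.14, 257.14], [18.33, 153.61], [-166.67, 166.67]. Speed limits (degrees/s): [147.25, 147.25, 180, 180, 180, 180].

## Interface

Orientations are given as [roll, pitch, yaw] about the fixed x, y, z axes, in that order (R = Rz(yaw) Ry(pitch) Rx(roll)).
In Python, from plant import bot gives the robot as it stands.
- The arm moves only by the tool servo_tool, never from a script. Its argument "series" is a list that holds one entry, the list of rows, each a list of 6 numbers: the shift along the tool's x, y, z in normalised numbers (1 is 75 cm), then the turn, a rotation vector about the tool's x, y, z in shares of pi rad (1.0 is pi rad). In form: [[[x, y, z, ax, ay, az], ...]]. A call has 1 to 12 rows; each row is the pose to reach, as a shift and turn from the pose commanded when the call began, along the tool's axes at that moment; what a row does not reach only later rows make up. A row lasts 1/8 s, in which the tool goes at most 62.5 mm and 10.7 degrees, less where a joint would pass 70% of its speed; a pose out of reach is approached as far as the arm can. Shift and turn numbers lie between -1 and 1, and a call with a number outside is refused. A call with a gripper value outside its range is refused whole. "gripper" is the closure, from 0 (fully open) to 1 (shut), set as the call begins (left out, the last holds). The fingers move at their own pace and stop on an object; "squeeze" is the grip in N (left out, the last holds). Time passes only in rows, so rows that repeat a pose let the fingers close. It gives the time, the measured TCP pose, the force, the opening and the grip force at its end, in the units of the state.
- bot.observe(): the state, without advancing time (a new reading comes with each control period).
- bot.snapshot(name): name is "scene" or "top" or "wrist"; returns a dict with "img" (420x560x3 uint8, red, green, blue), "fx", "fy", "cx", "cy" (pixels), "position" and "orientation" of the camera in the world. Camera axes: x right, y down, z forward; pixel columns grow to the right and rows downward; lengths in m; the calibration is good to about 2 mm. The wrist camera is an equidistant fisheye: a pixel r from the principal point sees the ray r / f radians off the axis. A picture is of the moment at which its call begins. There is no depth.
- bot.hand_in(): hands the job in; it is judged then, once.
The state is a dict: "time": time; "joint_positions": joint angles; "joint_vel": joint speeds; "effort": joint torques, N m; "ee_pos": TCP position; "tcp_rot": TCP orientation; "contact_force": force on the tool from outside, world axes, zero at the start; "ft_torque": the same for the moment, N m; "finger_gap": opening from 0.0 (shut) to 1.0 (fully open); "grasp_force": force on a finger pad.
Only numpy, scipy, OpenCV 4.12 (cv2) and the standard library are available. Lean on these libraries where they do the work, as an engineer would, in place of code of your own. Each camera call takes 0.05 s, during which the arm holds its last target. There are 200 camera calls.

## Task

Send the order carrier off down the tilted rail: hang it by its two wheels on the open upper end of the rail, above the red sprung gate, and, still holding it, push it down along the rail until the gate has snapped shut behind it. Then let go, so that it rolls by itself to the buffer at the lower end and stays there. The rail's slope is reset every day, so feel for it: keep the wheels lightly on the rail (a few newtons are enough, 20 N on the rail and gate together is too much), do not shove the stand, and leave the other things where they are.

Things in the scene. Friction and masses are not known exactly. Their poses are not given: they have to be found in the camera images.
- stand: Fixed stand of the tilted rail: wooden board 120 x 520 x 16 mm, origin under its centre; +x to the back, +y to the rail's upper (loading) end. Rail: rigid steel bar on edge, 6 mm thick, in the plane x = 0; wheels run on its top edge. Tilt is set anywhere from 0.09 to 0.175 rad, NOT measured, and stays. Brackets are all behind the rail.
- pivot (a point): Tilt pivot, on the rail's top edge at its lower end: stand x = 0, y = -240, z = 135 mm. At distance d up along the edge from here: y = d cos(tilt), z = d sin(tilt). d in mm: buffer face 1, gate arm 318, end pin (20 mm high) 472. Set the carrier's middle down at d = 370 to 425 (best 395), between gate and pin.
- load_mark (a point): Brass dot on top of the board (16 mm up) straight below the loading place, at stand x = 0, y = 150 mm. The rail's edge above it is 170 to 204 mm above the worktop, by the tilt; the bar is 18 mm deep. Hook the carrier on from the front (towards +x, head above the bar, foot below it), then lower it.
- post_top (a point): Top of the slotted clamp post behind the rail's upper end (stand x = 60, y = 196, z = 253 mm). From d = 0 to 290 mm an aluminium keeper strip overhangs the carrier's head: x = +8 to +28 mm, 44 to 47 mm above the rail's edge, mouth flared up to 54 mm until d = 311; the carrier cannot be put on or lifted off under it. Keep fingertips above it.
- carrier: Loose roller carrier, about 0.26 kg (scaled 0.8 to 1.3), 179 mm high, standing on its foot (60 x 76 x 12 mm). Origin under the foot, z up, y the rolling direction, -x the white face plate (x -20 to -16 mm) with a card. On the rail its x, y axes lie along the stand's, its z square to the rail, and the rail passes behind the plate under the wheels. Let go, it rolls at 0.1 to 0.6 m/s.
- carrier_run (a point): On the carrier, 95 mm above its origin: middle of the running line, between the two wheels (y = +-24 mm) at the bottom of their treads; lies on the rail's edge when hung, at d = 47 mm at the stop. Tread radius 11, flange radius 16 mm; the groove is 12 mm wide (3 mm play each side). Head over the wheels: y +-46 mm, x -20 to +14 mm, 28 to 40 mm above this point.
- wheel_a: The carrier's lower (downhill) grooved grey wheel; origin on its axle, at carrier y = -24 mm, 106 mm above the carrier's origin; it spins about x, lightly damped.
- wheel_b: The carrier's upper (uphill) grooved grey wheel; origin on its axle, at carrier y = +24 mm, 106 mm above the carrier's origin; it spins about x.
- carrier_grip (a point): On the carrier, 169 mm above its origin, 74 mm above the running line: place to grip on the upright black blade, 8 mm thick in x, 30 mm wide in y, standing 40 to 84 mm above the running line. Grip across its thickness from above (one finger before, one behind the rail).
- gate (a joint): Swing of the red gate arm (38 mm, 34 mm above the rail's edge) on a pin 34 mm behind the rail. 0 = shut across the rail; grows as it swings downhill, to 1.35 rad; never uphill. The carrier's head must push it open (2 to 4 N), it then rubs on the back of the head at about 1.0 rad (3 to 5 N sideways) and snaps shut once the carrier's middle is below d = 240 mm; let go before, it sticks.
- mug: Bystander: white staff mug 82 x 118 x 100 mm at the front, left of the carrier; origin under its centre.
- pad: Bystander: dark red order pad 148 x 109 x 15 mm lying at the front of the worktop; origin under its centre.
- cocoa: Bystander: cocoa shaker jar 44 x 44 x 109 mm behind the rail's upper end; origin under its centre.
- pen: Bystander: white and blue ballpoint pen, 145 x 11 x 9 mm, at the front edge of the worktop; origin under its centre.
- kitchen_timer: Bystander: red and white twist timer 66 x 66 x 45 mm behind the rail's upper end; origin under its centre.

How it is judged (in metres and radians):
On the way, in this order (a step that is already met when the one before it is completed fails the run):
1. the held carrier has both wheels on the rail at the loading place, above the shut gate (contact force between each of wheel_a, wheel_b and stand above 0.3 N and x of carrier_run in the frame of stand between -0.012 and 0.012 m and y of carrier_run in the frame of stand between 0.115 and 0.19 m and z of carrier_run in the frame of stand between 0.15 and 0.225 m and contact force between carrier and the fingers above 0.5 N and value of joint gate below 0.1 rad), for 0.2 s.
2. the held carrier, a wheel on the rail, has been pushed against the gate and swings it open (contact force between any of wheel_a, wheel_b and stand above 0.3 N and x of carrier_run in the frame of stand between -0.012 and 0.012 m and value of joint gate above 0.8 rad and contact force between carrier and the fingers above 0.5 N and z of carrier_run in the frame of stand above 0.145 m), for 0.1 s.
3. the carrier, still held, a wheel on the rail, is through and the gate has shut behind it (contact force between any of wheel_a, wheel_b and stand above 0.3 N and x of carrier_run in the frame of stand between -0.012 and 0.012 m and value of joint gate below 0.1 rad and y of carrier_run in the frame of stand between -0.15 and 0.01 m and contact force between carrier and the fingers above 0.5 N and z of carrier_run in the frame of stand above 0.145 m), for 0.1 s.
At the end, for the whole second after the job is handed in: The carrier hangs on the rail by both wheels within about 12 mm of the buffer at the lower end, tilted no more than 15 degrees, at rest (under 20 mm/s), released, with the gate shut (contact force between each of wheel_a, wheel_b and stand above 0.3 N and x of carrier_run in the frame of stand between -0.012 and 0.012 m and y of carrier_run in the frame of stand below -0.18 m and z of carrier_run in the frame of stand between 0.13 and 0.155 m and linear speed of carrier below 0.02 m/s and value of joint gate below 0.1 rad and angle between carrier's own z axis and vertical below 0.26 rad and contact force between carrier and the fingers below 0.1 N); the robot touches nothing.
It fails at once if the held carrier presses on the rail, gate and keeper with more than 20 N in all (contact force between carrier and stand above 20 N and contact force between carrier and the fingers above 0.5 N).
It fails at once if the robot pushes on the stand with more than 20 N (contact force between any of the fingers, the arm and stand above 20 N).
It fails at once if a bystander is moved by more than 25 mm (distance of any of mug, pad, cocoa, kitchen_timer, pen from where it was at the start of the episode above 0.025 m).
It also fails if it takes over 72 s, if anything falls off the work surface, if the arm or the gripper's body presses on something with over 40 N, if the wrist force passes 120 N, or if a joint passes its speed limit or range.

## Working session

There is one attempt and no reset: what is moved stays moved. The work goes in short steps, Python scripts to look and compute and a tool call to move; the robot and the scene stay as the last step left them, time stands still between calls to the robot, and variables do not carry over. Pictures are saved under pics/ and viewed, at most 10 in all, crops included, and the job is handed in when it is done.

Besides the shell and the picture viewer there is one more tool, called after ">>>" as name(argument=value, ...) on one line, values as JSON. servo_tool: Moves the arm, as the interface text tells. Its arguments: {"type":"object","properties":{"series":{"type":"array"},"gripper":{"type":"number"},"squeeze":{"type":"number"}},"required":["series"]}

```bash
mkdir -p pics; cat > h.py <<'E'
import numpy as np, cv2
from scipy.spatial.transform import Rotation as R
from plant import bot
E
python3 - <<'E'
from h import *
import pickle
o=bot.observe(); print(o)
d={}
for n in("scene","top","wrist"):
    s=bot.snapshot(n); d[n]=s
    print(n,{k:v for k,v in s.items() if k!='img'})
    cv2.imwrite(f'pics/{n}0.png',s['img'][:,:,::-1])
pickle.dump(d,open('s0.pkl','wb'))
E
```

```text
{'time': 0.0, 'joint_positions': array([-7.49785270e+01,  7.13221034e+00,  9.46345926e+01, -1.06135220e-03,
        7.83525844e+01, -4.73036068e+00]), 'joint_vel': array([ 0.05963917,  0.01301748,  0.05328208,  0.00518613,  0.08664173,
       -0.06112062]), 'effort': array([ 4.23049032e-04, -4.17604351e+01, -3.59932387e+01,  7.74686993e-02,
        4.92528139e-02, -1.55201933e-04]), 'ee_pos': array([ 0.21948724, -0.61112647,  0.21339632]), 'tcp_rot': array([-1.79880934e+02, -8.80995269e-03,  1.97520399e+01]), 'contact_force': array([ 0.85799683, -0.29085733,  0.21094562]), 'ft_torque': array([ 0.00580299, -0.02218879,  0.05026663]), 'grasp_force': 0.0, 'finger_gap': 0.9984046332582888}
scene {'fx': 440.91932934088635, 'fy': 440.91932934088635, 'cx': 277.7717221377902, 'cy': 216.3589174912789, 'position': array([0.00832944, 0.67881149, 0.78426547]), 'orientation': array([-130.29805838,    0.63156422, -133.29638946])}
top {'fx': 469.5127349031646, 'fy': 469.5127349031646, 'cx': 282.59549468104876, 'cy': 205.38015917445713, 'position': array([0.43691558, 0.16719706, 1.36580935]), 'orientation': array([-174.38106297,    0.30165499,  -88.73048038])}
wrist {'fx': 325.19226210127806, 'fy': 325.19226210127806, 'cx': 277.62993426208527, 'cy': 208.36332442288318, 'position': array([ 0.29202188, -0.5856906 ,  0.38361597]), 'orientation': array([ 1.64044702e+02,  1.00705240e-01, -7.02339427e+01])}
```

View pics/scene0.png

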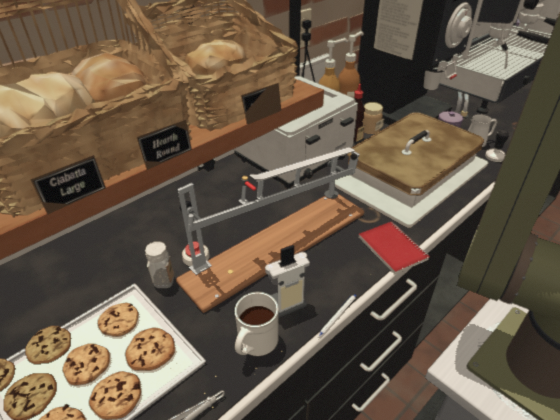

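View pics/top0.png

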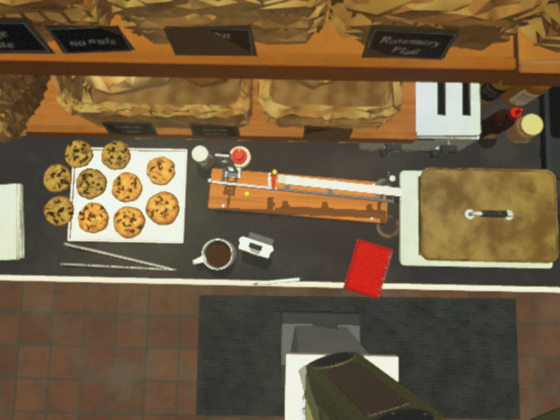

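The scene view shows the board from (182,275) to (362,210), the carrier at (290,280), the mug at (257,325), the pad at (394,245) and the post near (190,190). In the top view the board spans x 208–388 and y 168–222. The carrier is at (256,245) and the rail's upper end points left, which is +y.

```bash
python3 - <<'E'
import cv2
t=cv2.imread('pics/top0.png')[145:275,190:410]
a=cv2.resize(t,None,fx=3.6,fy=3.6,interpolation=cv2.INTER_CUBIC); cv2.imwrite('pics/topc.png',a)
t=cv2.imread('pics/scene0.png')[140:330,170:370]
a=cv2.resize(t,None,fx=3.1,fy=3.1,interpolation=cv2.INTER_CUBIC); cv2.imwrite('pics/scenec.png',a)
E
```

```text
(no output)
```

View pics/topc.png

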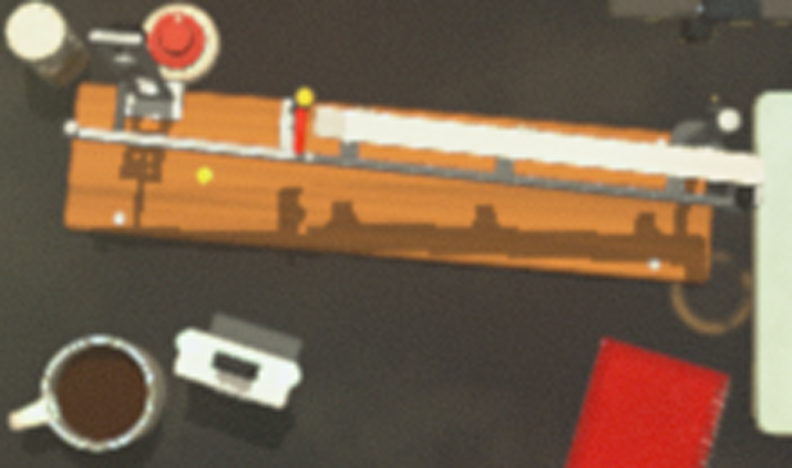

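View pics/scenec.png

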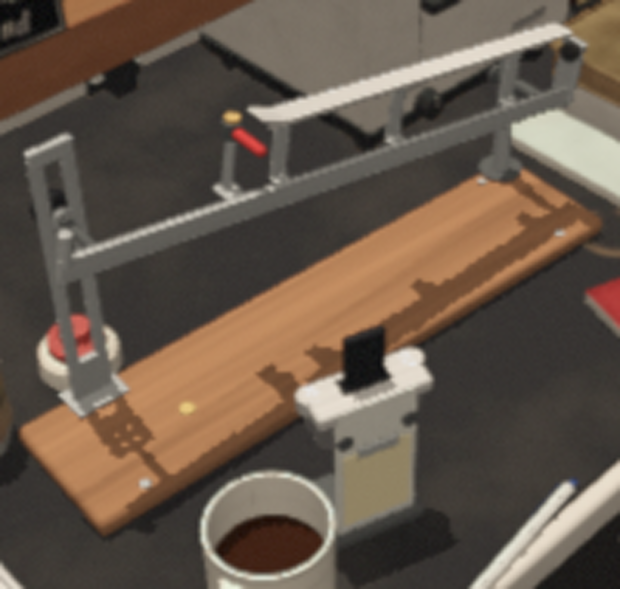

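The top crop shows the brass dot at (204,175), the screws at (119,217) and (655,264), the carrier head centred near (238,368) and the rail from (70,127) to (740,203). The scene crop shows the plate facing the camera, the blade top at (363,340) and the rail's top edge from (80,262) to (575,95).

```bash
cat >> h.py <<'E'
def ray(s,u,v):
    d=np.array([(u-s['cx'])/s['fx'],(v-s['cy'])/s['fy'],1.])
    return s['position'],R.from_euler('xyz',s['orientation'],degrees=True).as_matrix()@d
def onplane(s,u,v,p0,n):
    o,d=ray(s,u,v); return o+d*(np.dot(np.array(p0)-o,n)/np.dot(d,n))
def onz(s,u,v,z): return onplane(s,u,v,[0,0,z],[0,0,1.])
def proj(s,p):
    c=R.from_euler('xyz',s['orientation'],degrees=True).as_matrix().T@(np.array(p)-s['position'])
    return np.array([s['fx']*c[0]/c[2]+s['cx'],s['fy']*c[1]/c[2]+s['cy']])
E
python3 - <<'E'
from h import *
import pickle
np.set_printoptions(precision=4,suppress=True)
d=pickle.load(open('s0.pkl','rb')); T,S=d['top'],d['scene']
tc=lambda u,v:(190+(u+.5)/3.6-.5,145+(v+.5)/3.6-.5)
sc=lambda u,v:(170+(u+.5)/3.1-.5,140+(v+.5)/3.1-.5)
print('dot top',onz(T,*tc(204,175),.016),'scene',onz(S,*sc(187,408),.016))
for n,a,b in(('scr1',(119,217),(145,483)),('scr2',(655,264),(560,232))):print(n,onz(T,*tc(*a),.016),onz(S,*sc(*b),.016))
for c in((78,84),(66,230),(709,278)):print('cornT',onz(T,*tc(*c),.016))
for c in((22,433),(103,522),(603,222)):print('cornS',onz(S,*sc(*c),.016))
# yaw from board front edge: wood mask
a=onz(T,*tc(66,230),.016);b=onz(T,*tc(709,278),.016);e=(a-b)[:2];yaw=np.arctan2(-e[0],e[1]);print('yaw corners T',np.degrees(yaw),np.linalg.norm(e))
# wood mask, front boundary rows
hsv=cv2.cvtColor(T['img'],cv2.COLOR_RGB2HSV)
m=((hsv[...,0]<20)&(hsv[...,1]>90)&(hsv[...,2]>35)).astype(np.uint8); m[:165]=0;m[228:]=0;m[:,:205]=0;m[:,392:]=0
pts=[]
for u in range(215,382):
    r=np.where(m[:,u])[0]
    if len(r): pts.append(onz(T,u,r.max()+.5,.016)[:2])
pts=np.array(pts);k=np.polyfit(pts[:,1],pts[:,0],1);r=pts[:,0]-np.polyval(k,pts[:,1]);g=abs(r)<.004;k=np.polyfit(pts[g,1],pts[g,0],1)
print('front edge yaw',-np.degrees(np.arctan(k[0])),g.sum())
# head
g=cv2.cvtColor(T['img'],cv2.COLOR_RGB2LAB)
w=((g[...,0]>150)&(abs(g[...,1].astype(int)-128)<15)).astype(np.uint8);w[:,:237]=0;w[:,276:]=0;w[:234]=0;w[262:]=0
n,l,st,ce=cv2.connectedComponentsWithStats(w);i=1+st[1:,4].argmax()
c=max(cv2.findContours((l==i).astype(np.uint8),cv2.RETR_EXTERNAL,cv2.CHAIN_APPROX_NONE)[0],key=len)
P=np.array([onz(T,*q,.135)[:2] for q in c[:,0].astype(float)]).astype(np.float32)
rc=cv2.minAreaRect(P*1000);print('head',rc,cv2.boxPoints(rc))
# blade dark, top & scene
for nm,s,(u0,u1,v0,v1) in(('T',T,(247,263,242,252)),('S',S,(279,298,244,266))):
    L=cv2.cvtColor(s['img'],cv2.COLOR_RGB2LAB)[v0:v1,u0:u1,0]; print(nm,u0,v0);print(L)
E
```

```text
dot top [0.6026 0.2831 0.016 ] scene [0.6063 0.2815 0.016 ]
scr1 [0.5671 0.3504 0.016 ] [0.5702 0.3488 0.016 ]
scr2 [ 0.5387 -0.0796  0.016 ] [ 0.543  -0.0825  0.016 ]
cornT [0.6745 0.3874 0.016 ]
cornT [0.5557 0.3926 0.016 ]
cornT [ 0.5284 -0.1228  0.016 ]
cornS [0.6721 0.3862 0.016 ]
cornS [0.5627 0.3912 0.016 ]
cornS [ 0.5256 -0.1201  0.016 ]
yaw corners T -3.036277288381183 0.5160980018848714
front edge yaw -3.6908801424252693 163
head ((447.62213134765625, 246.3590087890625), (93.56245422363281, 36.987449645996094), 72.90489959716797) [[416.1938 207.0811]
 [451.547  196.2083]
 [479.0505 285.637 ]
 [443.6972 296.5097]]
T 247 242
[[245 244 229 197 207 223 239 245 244 246 245 242 236 219 193 174]
 [246 241 183 118 121 137 168 207 223 238 244 245 246 245 242 235]
 [245 230 148  84  76  76  90 119 137 169 206 223 239 243 244 245]
 [243 217 130  73  73  79  75  76  80  91 120 139 168 194 221 239]
 [243 206 129  78  70  68  71  76  79  76  74  78  86 109 145 211]
 [244 232 192 136  97  79  73  71  70  73  73  75  70  66 122 206]
 [245 244 234 189 149 127 115  99  78  74  74  67  58  69
[... 1304 characters left out ...]
  15  12  15  17  14  15  16  86 190 217 221
  222]
 [ 93  64  28  19  17  14  15  17  12  14  19  20  18  14  56 147 209 222
  224]
 [108  80  38  18  16  17  18  15  17  15  16  16  15  12  24 102 195 219
  223]
 [162 126  61  19  12  14  18  14  15  14  17  15  15  17  15  54 130 198
  218]
 [204 155  68  18  12  18  18  12  15  17  16  18  17  21  24  38  86 169
  211]
 [155 105  41  17  16  16  15  19  18  18  15  24  28  48  55  81 124 195
  219]
 [ 93  48  24  15  14  16  19  15  20  19  32  53  78 102 114 139 150 167
  205]
 [127  52  27  24  21  23  21  31  45  55  80 107 138 148 150 153 154 157
  183]
 [168  84  43  35  33  46  54  81 102 113 139 149 152 155 155 156 171 179
  208]]
```

```bash
python3 - <<'E'
from h import *
import pickle
np.set_printoptions(precision=4,suppress=True)
d=pickle.load(open('s0.pkl','rb')); T,S=d['top'],d['scene']
yaw=np.radians(-3.7);Rz=R.from_euler('z',yaw).as_matrix()
def stand(dot): return np.array([*dot,0])-Rz@[0,.15,0]
# per-camera stand origin (absorbs calibration bias)
for nm,s,dot in(('S',S,(.6058,.2815)),('T',T,(.6026,.2831))):
    o=stand(dot)
    ys=np.arange(-260,261,1.);zs=np.arange(230,110,-.5)
    Y,Z=np.meshgrid(ys/1000,zs/1000)
    P=o+np.stack([0*Y,Y,Z],-1)@Rz.T
    q=np.array([proj(s,p) for p in P.reshape(-1,3)]).reshape(*Y.shape,2).astype(np.float32)
    im=cv2.remap(s['img'],q[...,0],q[...,1],cv2.INTER_CUBIC)
    if nm=='S': cv2.imwrite('pics/rect.png',cv2.resize(im[...,::-1],(780,480)))
    print(nm,o)
# blade triangulate
def tri(a,b):
    A=np.zeros((3,3));v=np.zeros(3)
    for o,r in(a,b):
        r=r/np.linalg.norm(r);M=np.eye(3)-np.outer(r,r);A+=M;v+=M@o
    return np.linalg.solve(A,v)
print('blade',tri(ray(T,255,246.3),ray(S,286.5,247.5)), onz(T,255,246.3,.179),onz(S,286.5,247.5,.179))
E
```

```text
S [0.5961 0.1318 0.    ]
T [0.5929 0.1334 0.    ]
blade [0.4502 0.2449 0.1788] [0.4485 0.2432 0.179 ] [0.4519 0.2466 0.179 ]
```

View pics/rect.png

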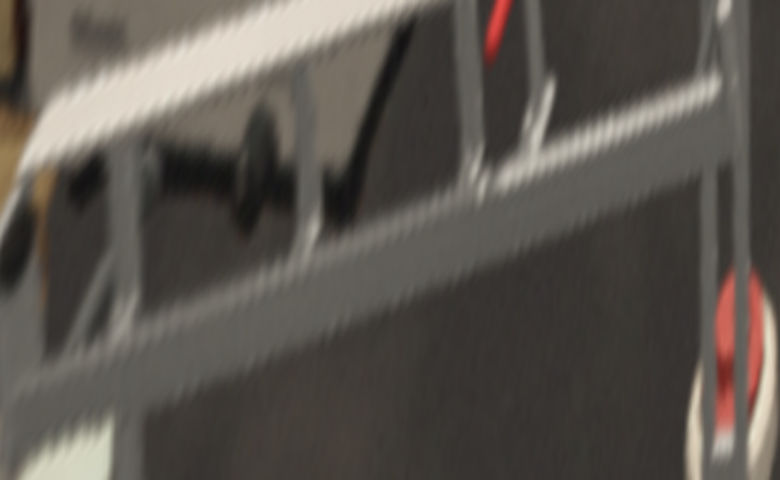

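The rectified rail plane has 1.5 px/mm in y and 4 px/mm in z. The rail's front top edge runs from (130,345) to (715,98), so the slope is about 0.16. It passes about 133 mm at the pivot, against the 135 mm given. The blade agrees with the head centre to within 1 mm, and the carrier yaw is −17.1°.

```bash
cat >> h.py <<'E'
np.set_printoptions(precision=3,suppress=True)
TILT=.16; YAW=-3.7; SO=np.array([.5945,.1326,0])
RS=R.from_euler('z',YAW,degrees=True).as_matrix()
def pose():
    o=bot.observe(); return o['ee_pos'],R.from_euler('xyz',o['tcp_rot'],degrees=True)
def row(p,rot):
    """shift (cm) and turn (rad) from the present pose to TCP p, Rotation rot"""
    a,r=pose(); return np.r_[r.as_matrix().T@(np.array(p)-a)*100,(r.inv()*rot).as_rotvec()]
def down(yaw): return R.from_euler('xyz',[180,0,yaw],degrees=True)
def hung(d,h,x=0.):
    """TCP pose with tip h above rail edge at distance d, tool tilted with the rail"""
    Rt=R.from_matrix(RS)*R.from_euler('x',TILT)
    p=SO+RS@np.array([0,-.24,.135])+Rt.apply([x,d,h])
    return p,Rt*down(90)
E
python3 -c "
from h import *
print(row([.4503,.2450,.27],down(72.9)))
print(hung(.395,.055))"
```

```text
[ 50.659 -72.796  -5.506  -0.001  -0.001  -0.928]
(array([0.604, 0.273, 0.252]), Rotation.from_matrix(array([[ 0.064,  0.998,  0.01 ],
                            [ 0.985, -0.065,  0.159],
                            [ 0.159,  0.   , -0.987]])))
```

Careful with the scale: shifts go in shares of 75 cm and turns go in shares of pi rad. That gives: -55 cm / 75 = -0.7333, -50 cm / 75 = -0.6667, -0.928 rad / 3.1416 = -0.2954.

>>> servo_tool(series=[[[0.0133,-0.0133,-0.0667,0,0,0],[0.0533,-0.0667,-0.12,0,0,0],[0.0933,-0.1333,-0.12,0,0,-0.0318],[0.1387,-0.2,-0.12,0,0,-0.0637],[0.1853,-0.2667,-0.12,0,0,-0.0955],[0.232,-0.3333,-0.12,0,0,-0.1273],[0.2787,-0.4,-0.12,0,0,-0.1592],[0.3253,-0.4667,-0.12,0,0,-0.191],[0.3707,-0.5333,-0.12,0,0,-0.2228],[0.4173,-0.6,-0.12,0,0,-0.2546],[0.464,-0.6667,-0.12,0,0,-0.2954],[0.5107,-0.7333,-0.12,0,0,-0.2954]]], gripper=0)

```text
time: 1.65
ee_pos: [0.3942, 0.0374, 0.3047]
tcp_rot: [179.9, -0.0, 73.0]
contact_force: [1.3, 0.3, -1.0]
finger_gap: 0.999
grasp_force: 0.0
```

```bash
python3 -c "
from h import *
print(row([.4503,.2450,.25],down(72.9)))"
```

```text
[21.496 -0.72   5.469  0.001 -0.     0.001]
```

In the tool's units: 21.4 cm / 75 = 0.2853, 19 cm / 75 = 0.2533.

>>> servo_tool(series=[[[0.0667,-0.0027,0,0,0,0],[0.1333,-0.004,0,0,0,0],[0.2,-0.0067,0.0133,0,0,0],[0.2533,-0.0093,0.04,0,0,0],[0.2853,-0.0093,0.072,0,0,0],[0.2853,-0.0093,0.072,0,0,0]]])

```text
time: 2.4
ee_pos: [0.4489, 0.2425, 0.2476]
tcp_rot: [-179.7, 0.2, 73.1]
contact_force: [0.4, -1.1, -0.1]
finger_gap: 1.0
grasp_force: 0.0
```

```bash
python3 - <<'E'
from h import *
s=bot.snapshot('wrist');print({k:v for k,v in s.items() if k!='img'},pose()[0])
import pickle;pickle.dump(s,open('w1.pkl','wb'))
cv2.imwrite('pics/w1.png',s['img'][:,:,::-1])
E
```

```text
{'fx': 325.19226210127806, 'fy': 325.19226210127806, 'cx': 277.62993426208527, 'cy': 208.36332442288318, 'position': array([0.472, 0.317, 0.417]), 'orientation': array([163.811,   0.256, -16.931])} [0.45  0.242 0.249]
```

View pics/w1.png

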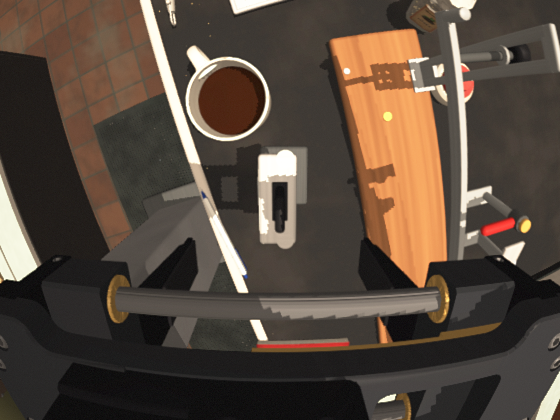

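The wrist view shows the carrier between the open fingers, with the blade around (281,205), the brass dot at (388,116) and the board's screw at (347,71).

```bash
cat >> h.py <<'E'
def wz(s,u,v,z):
    x,y=(u-s['cx'])/s['fx'],(v-s['cy'])/s['fy'];t=np.hypot(x,y);k=np.sin(t)/t
    d=R.from_euler('xyz',s['orientation'],degrees=True).as_matrix()@[x*k,y*k,np.cos(t)]
    return s['position']+d*(z-s['position'][2])/d[2]
E
python3 - <<'E'
from h import *
import pickle
s=pickle.load(open('w1.pkl','rb'))
im=s['img'];L=cv2.cvtColor(im,cv2.COLOR_RGB2LAB)[...,0]
hsv=cv2.cvtColor(im,cv2.COLOR_RGB2HSV)
m=(hsv[...,0]>22)&(hsv[...,0]<34)&(hsv[...,1]>120)&(hsv[...,2]>120);m[:105]=0;m[128:]=0;m[:,:375]=0;m[:,400:]=0
v,u=np.where(m);print(len(u),u.mean(),v.mean(),'dot',wz(s,u.mean(),v.mean(),.016))
print('scr',wz(s,347,71,.016))
m=(L<90);m[:170]=0;m[240:]=0;m[:,:268]=0;m[:,294:]=0
for v in range(176,240,3):
    u=np.where(m[v])[0];print(v,u.min() if len(u) else '',u.max() if len(u) else '',L[v,268:294:1])
E
```

```text
19 387.05263157894734 116.42105263157895 dot [0.604 0.281 0.016]
scr [0.569 0.349 0.016]
176   [234 248 240 216 204 196 187 185 188 189 191 209 209 201 192 189 187 189
 208 207 198 193 189 189 187 197]
179   [230 200 195 192 190 189 187 189 190 191 192 195 196 197 195 193 191 191
 190 187 188 190 192 191 189 185]
182 273 286 [203 198 195 174 113  75  66  67  67  65  66  65  67  67  66  65  65  62
  68 123 181 190 192 191 188 184]
185 272 286 [197 200 195 157  80  34  33  34  35  28  28  30  27  34  32  32  35  27
  37 105 182 191 191 191 190 183]
188 272 286 [196 198 195 164  81  34  29  25  14  15  12  16  18  16  17  15  28  31
  40 106 182 192 191 190 187 181]
191 272 286 [195 199 195 163  82  33  26  19  12  14  16  14  12  14  14  15  27  28
  36 106 180 190 191 189 188 183]
194 272 286 [195 198 196 172  85  32  27  19  11  11  15  16  12  14  15  16  19  31
  40 105 181 190 190 191 188 181]
197 272 286 [194 196 195 171  86  31  27  16  15  18  17  21  19  18  19  16  20  26
  40 104 179 189 190 189 187 181]
200 272 286 [194 196 194 170  86  29  23  23  20  27  25  25  24  28  2
[... 876 characters left out ...]
178]
224 275 284 [195 191 191 191 190 187 146  69  37  42  48  56  60  48  31  25  78 170
 186 186 188 187 187 187 184 177]
227 275 284 [215 192 193 190 191 186 151  73  38  43  48  55  58  36  23  23  77 170
 187 187 187 187 188 186 185 177]
230 276 283 [188 189 191 191 189 189 181 103  46  40  44  51  51  51  29  52 131 179
 187 186 188 187 187 186 184 176]
233   [188 189 192 191 188 184 183 184 184 179 163 155 155 165 179 185 184 185
 185 184 186 186 187 186 185 175]
236   [186 191 192 191 189 186 184 183 184 185 188 187 188 189 186 187 187 186
 187 188 187 187 186 187 185 177]
239   [187 190 191 191 190 186 183 184 185 186 186 187 187 188 185 186 186 186
 186 186 187 186 186 187 187 183]
```

```bash
sed -i 's/SO=np.array(.*/SO=np.array([.5945,.1318,0])/' h.py; python3 - <<'E'
from h import *
import pickle
s=pickle.load(open('w1.pkl','rb'))
c=np.array([.4503,.2450]);Rc=R.from_euler('z',-17.1,degrees=True).as_matrix()[:2,:2]
for u,v in((272,185),(286.5,185),(272,218),(286.5,218),(275,228),(284,228),(279.5,232),(279.5,181)):
    print(u,v,*[Rc.T@(wz(s,u,v,z)[:2]-c)*1000 for z in(.135,.179)])
print(row([.4503,.2450,.153],down(72.9)),pose()[0])
E
```

```text
272 185 [-6.559 14.435] [-5.612 23.849]
286.5 185 [ 6.309 14.489] [ 5.251 23.894]
272 218 [ -6.61  -16.314] [-5.655 -2.109]
286.5 218 [  6.623 -16.257] [ 5.516 -2.061]
275 228 [ -3.867 -25.99 ] [ -3.339 -10.278]
284 228 [  4.428 -25.954] [  3.663 -10.248]
279.5 232 [  0.299 -29.905] [  0.178 -13.583]
279.5 181 [ 0.081 18.083] [-0.006 26.928]
[ 0.336 -0.     9.635 -0.002  0.002  0.002] [0.45  0.242 0.249]
```

In the tool's units: 9.6 cm / 75 = 0.128, 8.5 cm / 75 = 0.1133.

>>> servo_tool(series=[[[0.004,0,0.04,0,0,0],[0.004,0,0.08,0,0,0],[0.004,0,0.1133,0,0,0],[0.004,0,0.128,0,0,0],[0.004,0,0.128,0,0,0]]])

```text
time: 3.08
ee_pos: [0.4514, 0.2443, 0.1551]
tcp_rot: [180.0, 0.0, 72.9]
contact_force: [0.1, 0.1, 1.2]
finger_gap: 1.001
grasp_force: 0.0
```

>>> servo_tool(series=[[[0,0,0,0,0,0],[0,0,0,0,0,0],[0,0,0,0,0,0],[0,0,0,0,0,0],[0,0,0,0,0,0],[0,0,0,0,0,0],[0,0,0,0,0,0],[0,0,0,0,0,0]]], gripper=1, squeeze=25)

```text
time: 4.08
ee_pos: [0.4512, 0.2448, 0.1547]
tcp_rot: [-180.0, -0.0, 72.9]
contact_force: [-0.3, -0.0, -0.5]
finger_gap: 0.217
grasp_force: 0.0
```

>>> servo_tool(series=[[[0,0,0,0,0,0],[0,0,0,0,0,0],[0,0,0,0,0,0],[0,0,0,0,0,0]]])

```text
time: 4.58
ee_pos: [0.4512, 0.2448, 0.1545]
tcp_rot: [-180.0, 0.0, 72.9]
contact_force: [-0.2, 0.3, 0.1]
finger_gap: 0.086
grasp_force: 25.0
```

In the tool's units: -12 cm / 75 = -0.16, -9 cm / 75 = -0.12.

>>> servo_tool(series=[[[0,0,-0.0133,0,0,0],[0,0,-0.0533,0,0,0],[0,0,-0.12,0,0,0],[0,0,-0.16,0,0,0],[0,0,-0.16,0,0,0]]])

```text
time: 5.2
ee_pos: [0.4527, 0.2454, 0.2782]
tcp_rot: [179.7, -0.2, 72.9]
contact_force: [0.4, -0.0, -3.7]
finger_gap: 0.081
grasp_force: 25.0
```

```bash
python3 - <<'E'
from h import *
o=bot.observe();print(o['ee_pos'],o['contact_force'],o['ft_torque'],o['grasp_force'],o['finger_gap'])
# hook approach: front of rail, at low offset x=-0.08
for x,h in((-.10,.085),(-.06,.085),(-.05,.075),(0,.075),(0,.06)):
    p,r=hung(.395,h,x);print(x,h,p,row(p,r))
E
```

```text
[0.453 0.245 0.278] [ 0.408 -0.014 -3.665] [ 0.024 -0.072  0.026] 24.9975523352623 0.0806187777399057
-0.1 0.085 [0.504 0.274 0.282] [ 4.26   4.01  -0.322  0.024  0.156 -0.232]
-0.06 0.085 [0.543 0.272 0.282] [ 5.185  7.902 -0.299  0.024  0.156 -0.232]
-0.05 0.075 [0.554 0.273 0.272] [ 5.567  8.833  0.695  0.024  0.156 -0.232]
0 0.075 [0.603 0.27  0.272] [ 6.724 13.697  0.724  0.024  0.156 -0.232]
0 0.06 [0.604 0.272 0.257] [ 6.95  13.634  2.206  0.024  0.156 -0.232]
```

In the tool's units: 4.2 cm / 75 = 0.056, 4 cm / 75 = 0.0533, -0.232 rad / 3.1416 = -0.0738.

>>> servo_tool(series=[[[0.0133,0.0133,-0.004,0.0019,0.0127,-0.0191],[0.0267,0.0267,-0.004,0.0038,0.0255,-0.0382],[0.04,0.04,-0.004,0.0057,0.0382,-0.0573],[0.056,0.0533,-0.004,0.0076,0.0497,-0.0738],[0.056,0.0533,-0.004,0.0076,0.0497,-0.0738],[0.056,0.0533,-0.004,0.0076,0.0497,-0.0738]]])

```text
time: 5.95
ee_pos: [0.5009, 0.2728, 0.2761]
tcp_rot: [-179.5, -8.9, 86.2]
contact_force: [-0.5, 0.0, -2.0]
finger_gap: 0.084
grasp_force: 25.0
```

```bash
cat >> h.py <<'E'
def loc(h=None):
    """TCP in rail coordinates x,d,h (mm)"""
    p,r=pose(); Rt=R.from_matrix(RS)*R.from_euler('x',TILT)
    return Rt.inv().apply(p-SO-RS@np.array([0,-.24,.135]))*1000,(( Rt*down(90)).inv()*r).as_rotvec()
E
python3 - <<'E'
from h import *
print(loc())
for x,h in((-.05,.078),(0,.078)): print(row(*hung(.395,h,x)))
s=bot.snapshot('wrist')
import pickle;pickle.dump(s,open('w2.pkl','wb'))
cv2.imwrite('pics/w2.png',s['img'][:,:,::-1])
E
```

```text
(array([-102.49 ,  392.402,   79.563]), array([ 0.008, -0.004,  0.002]))
[ 0.273  5.249  0.113 -0.008  0.004 -0.002]
[ 0.284 10.249  0.073 -0.008  0.004 -0.002]
```

View pics/w2.png

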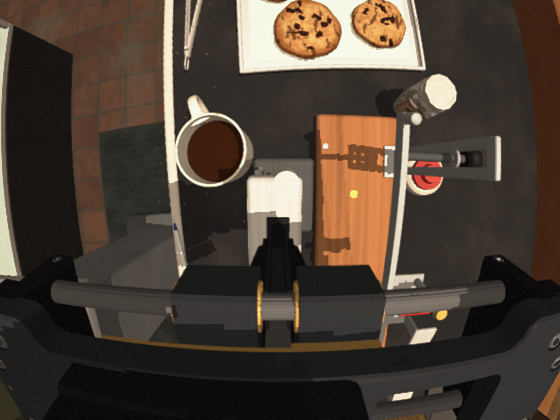

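The wrist view shows the held carrier parallel to the rail, with the bright rail edge near u≈400 for v 130–260. The end pin is at (416,118) and the dot at (353,194).

```bash
python3 - <<'E'
from h import *
import pickle
s=pickle.load(open('w2.pkl','rb'))
L=cv2.cvtColor(s['img'],cv2.COLOR_RGB2LAB)[...,0]
Rt=R.from_matrix(RS)*R.from_euler('x',TILT);p0=SO+RS@np.array([0,-.24,.135]);n=Rt.apply([0,0,1])
def wp(u,v):
    a=wz(s,u,v,0);o=s['position'];d=a-o;q=o+d*(np.dot(p0-o,n)/np.dot(d,n));return Rt.inv().apply(q-p0)*1000
for v in(140,200,215,230,245,258):
    print(v,L[v,380:416],wp(400,v))
print(wp(416,118))
E
```

```text
140 [168 163 161 164 163 166 167 166 164 160 157 158 156 159 156 128  76  68
  71  71  70  72 135 220 233 231 231 233 227 137  62  54  55  58  54  54] [ -5.958 454.536  -0.   ]
200 [163 162 161 163 165 165 166 167 164 160 157 117  76  70  73  71  70  76
 158 231 228 228 230 234 176  76  46  45  46  49  49  50  48  50  46  49] [ -2.13  404.986  -0.   ]
215 [162 158 160 165 164 165 165 166 163 146 102  72  71  74  70  72 117 204
 229 227 228 231 216 125  53  46  47  46  49  48  48  50  50  46  48  48] [ -0.733 391.945  -0.   ]
230 [159 158 163 164 164 167 167 163 128  75  67  72  72  69  88 169 223 227
 228 229 222 154  63  43  48  48  46  51  50  49  50  48  50  48  50  47] [  0.866 378.502  -0.   ]
245 [156 160 164 164 167 167 137  86  68  69  71  69  76 153 215 227 227 228
 226 176  70  42  48  45  47  47  51  50  50  48  48  51  50  51  48  50] [  2.683 364.576  -0.   ]
258 [158 162 164 167 158  94  69  69  71  69  70 127 218 227 226 226 230 179
  76  44  46  48  48  48  48  48  49  49  48  46  48  50  50  50  49  48] [  4.451 352.042  -0.   ]
[  7.375 473.17   -0.   ]
```

In the tool's units: 10.1 cm / 75 = 0.1347, 9.5 cm / 75 = 0.1267, -0.004 rad / 3.1416 = -0.0013.

>>> servo_tool(series=[[[0.0027,0.0267,0,-0.0013,0.0006,0],[0.0027,0.0533,0,-0.0013,0.0006,0],[0.0027,0.08,0,-0.0013,0.0006,0],[0.0027,0.1067,0,-0.0013,0.0006,0],[0.0027,0.1267,0,-0.0013,0.0006,0],[0.0027,0.1347,0,-0.0013,0.0006,0],[0.0027,0.1347,0,-0.0013,0.0006,0],[0.0027,0.1347,0,-0.0013,0.0006,0]]])

```text
time: 7.0
ee_pos: [0.6022, 0.2688, 0.2775]
tcp_rot: [-179.9, -9.1, 86.2]
contact_force: [-0.4, -0.0, -2.9]
finger_gap: 0.083
grasp_force: 25.0
```

```bash
python3 - <<'E'
from h import *
for i in range(1): print(loc(),bot.observe()['contact_force'],bot.observe()['ft_torque'])
E
```

```text
(array([ -1.111, 395.068,  80.556]), array([ 0.002, -0.001,  0.001])) [-0.433 -0.006 -2.886] [-0.29  -0.027 -0.065]
```

In the tool's units: 1.7 cm / 75 = 0.0227, 1.4 cm / 75 = 0.0187.

>>> servo_tool(series=[[[0,0.0007,0.0107,0,0,0],[0,0.0007,0.0187,0,0,0],[0,0.0007,0.0227,0,0,0],[0,0.0007,0.0227,0,0,0]]])

```text
time: 7.5
ee_pos: [0.6031, 0.2713, 0.26]
tcp_rot: [-179.8, -9.1, 86.2]
contact_force: [0.1, -0.4, -3.3]
finger_gap: 0.082
grasp_force: 25.0
```

In the tool's units: 0.2 cm / 75 = 0.0027, 0.1 cm / 75 = 0.0013.

>>> servo_tool(series=[[[0,0,0.0013,0,0,0],[0,0,0.0027,0,0,0],[0,0,0.0027,0,0,0]]])

```text
time: 7.88
ee_pos: [0.6034, 0.2716, 0.2587]
tcp_rot: [-179.9, -9.1, 86.2]
contact_force: [-0.6, 0.2, -2.7]
finger_gap: 0.084
grasp_force: 25.0
```

```bash
python3 - <<'E'
from h import *
print(loc(),bot.observe()['contact_force'],bot.observe()['ft_torque'])
E
```

```text
(array([ -0.119, 394.928,  61.524]), array([ 0.001, -0.001,  0.001])) [-0.604  0.157 -2.737] [-0.276 -0.103 -0.022]
```

In the tool's units: 0.1 cm / 75 = 0.0013.

>>> servo_tool(series=[[[0,0,0.0013,0,0,0],[0,0,0.0013,0,0,0]]])

```text
time: 8.12
ee_pos: [0.6034, 0.2718, 0.2576]
tcp_rot: [-179.9, -9.1, 86.2]
contact_force: [0.5, 0.8, -2.8]
finger_gap: 0.082
grasp_force: 25.0
```

In the tool's units: 0.1 cm / 75 = 0.0013.

>>> servo_tool(series=[[[0,0,0.0013,0,0,0],[0,0,0.0013,0,0,0]]])

```text
time: 8.38
ee_pos: [0.6034, 0.2719, 0.2566]
tcp_rot: [-179.9, -9.1, 86.2]
contact_force: [-0.5, 0.7, -2.3]
finger_gap: 0.083
grasp_force: 25.0
```

```bash
python3 - <<'E'
from h import *
print(loc(),bot.observe()['contact_force'],bot.observe()['ft_torque'])
E
```

```text
(array([ -0.138, 394.93 ,  59.464]), array([ 0.002, -0.001,  0.001])) [-0.486  0.66  -2.271] [-0.237 -0.089 -0.04 ]
```

In the tool's units: 0.1 cm / 75 = 0.0013.

>>> servo_tool(series=[[[0,0,0.0013,0,0,0],[0,0,0.0013,0,0,0]]])

```text
time: 8.62
ee_pos: [0.6035, 0.2722, 0.2565]
tcp_rot: [-179.9, -9.2, 86.2]
contact_force: [-1.7, -0.5, 0.5]
finger_gap: 0.085
grasp_force: 25.0
```

```bash
python3 - <<'E'
from h import *
print(loc(),bot.observe()['contact_force'],bot.observe()['ft_torque'])
E
```

```text
(array([ -0.069, 395.176,  59.257]), array([ 0.001, -0.   ,  0.001])) [-1.679 -0.475  0.533] [-0.243  0.107  0.042]
```

In the tool's units: 0.05 cm / 75 = 0.0007.

>>> servo_tool(series=[[[0,0,0.0007,0,0,0],[0,0,0.0007,0,0,0]]])

```text
time: 8.88
ee_pos: [0.6036, 0.2723, 0.2564]
tcp_rot: [-180.0, -9.2, 86.2]
contact_force: [-2.2, -0.8, 4.9]
finger_gap: 0.08
grasp_force: 25.0
```

```bash
python3 - <<'E'
from h import *
print(loc(),bot.observe()['contact_force'],bot.observe()['ft_torque'])
E
```

```text
(array([  0.019, 395.268,  59.207]), array([ 0.001, -0.   ,  0.001])) [-2.205 -0.809  4.908] [-0.273  0.462  0.085]
```

In the tool's units: -0.1 cm / 75 = -0.0013, -0.02 cm / 75 = -0.0003.

>>> servo_tool(series=[[[0,-0.0013,-0.0003,0,0,0],[0,-0.0013,-0.0003,0,0,0],[0,-0.0013,-0.0003,0,0,0]]])

```text
time: 9.25
ee_pos: [0.6033, 0.2723, 0.2564]
tcp_rot: [179.9, -9.2, 86.2]
contact_force: [0.4, -1.0, 5.3]
finger_gap: 0.083
grasp_force: 25.0
```

```bash
python3 - <<'E'
from h import *
print(loc(),bot.observe()['contact_force'],bot.observe()['ft_torque'])
E
```

```text
(array([ -0.312, 395.248,  59.216]), array([-0.001,  0.   ,  0.001])) [ 0.417 -0.967  5.292] [-0.172 -0.191 -0.042]
```

In the tool's units: -2 cm / 75 = -0.0267, -1.6 cm / 75 = -0.0213.

>>> servo_tool(series=[[[-0.0053,0,0,0,0,0],[-0.0107,0,0,0,0,0],[-0.016,0,0,0,0,0],[-0.0213,0,0,0,0,0],[-0.0267,0,0,0,0,0],[-0.0267,0,0,0,0,0]]])

```text
time: 10.0
ee_pos: [0.602, 0.2521, 0.2532]
tcp_rot: [180.0, -9.1, 86.2]
contact_force: [0.8, -0.6, 5.6]
finger_gap: 0.081
grasp_force: 25.0
```

```bash
python3 - <<'E'
from h import *
print(loc(),bot.observe()['contact_force'],bot.observe()['ft_torque'])
E
```

```text
(array([ -0.317, 374.799,  59.219]), array([-0.001, -0.   ,  0.002])) [ 0.765 -0.576  5.611] [-0.307 -0.23   0.03 ]
```

In the tool's units: -2.4 cm / 75 = -0.032, -0.03 cm / 75 = -0.0004.

>>> servo_tool(series=[[[-0.0053,0,-0.0004,0,0,0],[-0.0107,0,-0.0004,0,0,0],[-0.016,0,-0.0004,0,0,0],[-0.0213,0,-0.0004,0,0,0],[-0.0267,0,-0.0004,0,0,0],[-0.032,0,-0.0004,0,0,0],[-0.032,0,-0.0004,0,0,0]]])

```text
time: 10.88
ee_pos: [0.6002, 0.2291, 0.2494]
tcp_rot: [180.0, -9.2, 86.2]
contact_force: [1.7, 1.7, 5.2]
finger_gap: 0.083
grasp_force: 25.0
```

```bash
python3 - <<'E'
from h import *
print(loc(),bot.observe()['contact_force'],bot.observe()['ft_torque'])
E
```

```text
(array([ -0.588, 351.425,  59.197]), array([-0.001,  0.001,  0.002])) [1.712 1.745 5.168] [ 0.287 -0.572 -0.108]
```

In the tool's units: -2 cm / 75 = -0.0267, 0.05 cm / 75 = 0.0007.

>>> servo_tool(series=[[[-0.0053,0.0004,-0.0003,0,0,0],[-0.0107,0.0007,-0.0003,0,0,0],[-0.016,0.0007,-0.0003,0,0,0],[-0.0213,0.0007,-0.0003,0,0,0],[-0.0267,0.0007,-0.0003,0,0,0],[-0.0267,0.0007,-0.0003,0,0,0]]])

```text
time: 11.62
ee_pos: [0.5987, 0.2077, 0.2459]
tcp_rot: [-179.9, -9.0, 86.2]
contact_force: [-0.6, -3.9, 6.7]
finger_gap: 0.079
grasp_force: 25.0
```

```bash
python3 - <<'E'
from h import *
print(loc(),bot.observe()['contact_force'],bot.observe()['ft_torque'])
E
```

```text
(array([ -0.723, 329.65 ,  59.148]), array([ 0.002, -0.003,  0.002])) [-0.559 -3.906  6.71 ] [-0.433 -0.198 -0.297]
```

In the tool's units: -1.5 cm / 75 = -0.02, -0.03 cm / 75 = -0.0004.

>>> servo_tool(series=[[[-0.004,0,-0.0004,0,0,0],[-0.008,0,-0.0004,0,0,0],[-0.012,0,-0.0004,0,0,0],[-0.016,0,-0.0004,0,0,0],[-0.02,0,-0.0004,0,0,0],[-0.02,0,-0.0004,0,0,0]]])

```text
time: 12.38
ee_pos: [0.5975, 0.1928, 0.2435]
tcp_rot: [-179.9, -9.0, 86.2]
contact_force: [0.4, -3.7, 6.1]
finger_gap: 0.084
grasp_force: 25.0
```

```bash
python3 - <<'E'
from h import *
print(loc(),bot.observe()['contact_force'],bot.observe()['ft_torque'])
E
```

```text
(array([ -0.892, 314.477,  59.158]), array([ 0.002, -0.003,  0.002])) [ 0.412 -3.715  6.059] [-0.53  -0.184 -0.218]
```

```bash
python3 - <<'E'
from h import *
s=bot.snapshot('scene');i=s['img'][130:260,180:370,::-1]
s=bot.snapshot('top');j=s['img'][150:240,200:390,::-1]
cv2.imwrite('pics/g.png',np.vstack([cv2.resize(a,(570,int(a.shape[0]*3)) ,interpolation=cv2.INTER_CUBIC) for a in(i,j)])[:600])
E
```

```text
(no output)
```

View pics/g.png

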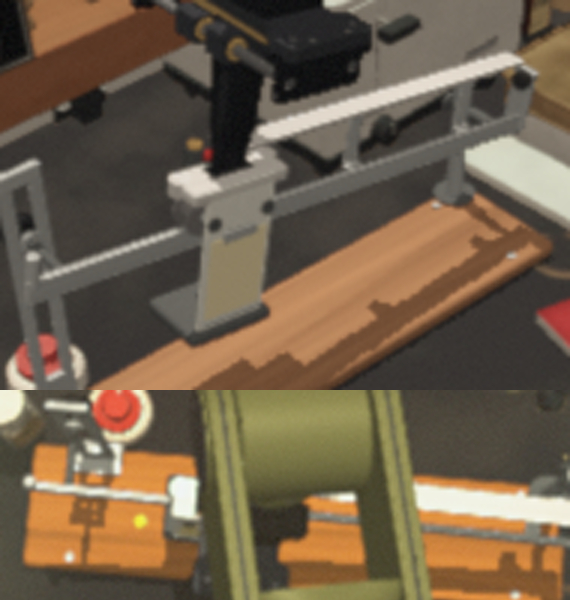

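The picture shows the carrier hanging on the rail with its head at the keeper mouth. The red gate is swung open behind the blade, at about (208,155).

In the tool's units: -3 cm / 75 = -0.04, -2.7 cm / 75 = -0.036.

>>> servo_tool(series=[[[-0.004,0,-0.0003,0,0,0],[-0.0093,0,-0.0003,0,0,0],[-0.0147,0,-0.0003,0,0,0],[-0.02,0,-0.0003,0,0,0],[-0.0253,0,-0.0003,0,0,0],[-0.0307,0,-0.0003,0,0,0],[-0.036,0,-0.0003,0,0,0],[-0.04,0,-0.0003,0,0,0],[-0.04,0,-0.0003,0,0,0]]])

```text
time: 13.6
ee_pos: [0.5954, 0.1632, 0.2387]
tcp_rot: [-179.8, -9.0, 86.2]
contact_force: [-0.4, -3.4, 6.0]
finger_gap: 0.083
grasp_force: 25.0
```

```bash
python3 - <<'E'
from h import *
print(loc(),bot.observe()['contact_force'],bot.observe()['ft_torque'])
E
```

```text
(array([ -1.091, 284.443,  59.157]), array([ 0.003, -0.003,  0.002])) [-0.434 -3.393  5.971] [-0.657 -0.131 -0.075]
```

In the tool's units: -3.5 cm / 75 = -0.0467, -1.1 cm / 75 = -0.0147.

>>> servo_tool(series=[[[-0.004,0,-0.0001,0,0,0],[-0.0093,0,-0.0001,0,0,0],[-0.0147,0,-0.0001,0,0,0],[-0.02,0,-0.0001,0,0,0],[-0.0253,0,-0.0001,0,0,0],[-0.0307,0,-0.0001,0,0,0],[-0.036,0,-0.0001,0,0,0],[-0.0413,0,-0.0001,0,0,0],[-0.0467,0,-0.0001,0,0,0],[-0.0467,0,-0.0001,0,0,0]]])

```text
time: 14.85
ee_pos: [0.5932, 0.1288, 0.2332]
tcp_rot: [-179.8, -9.0, 86.2]
contact_force: [-2.5, -3.8, 3.9]
finger_gap: 0.083
grasp_force: 25.0
```

```bash
python3 - <<'E'
from h import *
print(loc(),bot.observe()['contact_force'],bot.observe()['ft_torque'])
E
```

```text
(array([ -1.069, 249.512,  59.169]), array([ 0.002, -0.003,  0.002])) [-2.52  -3.76   3.918] [-0.757  0.229  0.139]
```

>>> servo_tool(series=[[[-0.004,0,0,0,0,0],[-0.0093,0,0,0,0,0],[-0.0147,0,0,0,0,0],[-0.02,0,0,0,0,0],[-0.0253,0,0,0,0,0],[-0.0307,0,0,0,0,0],[-0.036,0,0,0,0,0],[-0.04,0,0,0,0,0],[-0.04,0,0,0,0,0]]])

```text
time: 15.98
ee_pos: [0.5915, 0.1002, 0.2286]
tcp_rot: [-179.9, -9.1, 86.2]
contact_force: [-1.3, -1.3, 2.1]
finger_gap: 0.084
grasp_force: 25.0
```

```bash
python3 - <<'E'
from h import *
print(loc(),bot.observe()['contact_force'],bot.observe()['ft_torque'])
E
```

```text
(array([ -0.977, 220.558,  59.235]), array([ 0.002, -0.001,  0.002])) [-1.297 -1.318  2.13 ] [-0.254  0.149  0.092]
```

In the tool's units: -4 cm / 75 = -0.0533, 0.02 cm / 75 = 0.0003.

>>> servo_tool(series=[[[-0.0053,0,0.0003,0,0,0],[-0.012,0,0.0003,0,0,0],[-0.0187,0,0.0003,0,0,0],[-0.0253,0,0.0003,0,0,0],[-0.032,0,0.0003,0,0,0],[-0.0387,0,0.0003,0,0,0],[-0.0453,0,0.0003,0,0,0],[-0.0507,0,0.0003,0,0,0],[-0.0533,0,0.0003,0,0,0],[-0.0533,0,0.0003,0,0,0],[-0.0533,0,0.0003,0,0,0]]])

```text
time: 17.35
ee_pos: [0.589, 0.0612, 0.2223]
tcp_rot: [-179.9, -9.1, 86.2]
contact_force: [-0.9, -1.5, 2.6]
finger_gap: 0.078
grasp_force: 25.0
```

```bash
python3 - <<'E'
from h import *
print(loc(),bot.observe()['contact_force'],bot.observe()['ft_torque'])
s=bot.snapshot('scene');i=s['img'][130:260,180:370,::-1]
cv2.imwrite('pics/g2.png',cv2.resize(i,None,fx=3,fy=3,interpolation=cv2.INTER_CUBIC))
E
```

```text
(array([ -0.954, 180.96 ,  59.235]), array([ 0.002, -0.001,  0.001])) [-0.862 -1.537  2.6  ] [-0.27   0.347  0.069]
```

View pics/g2.png

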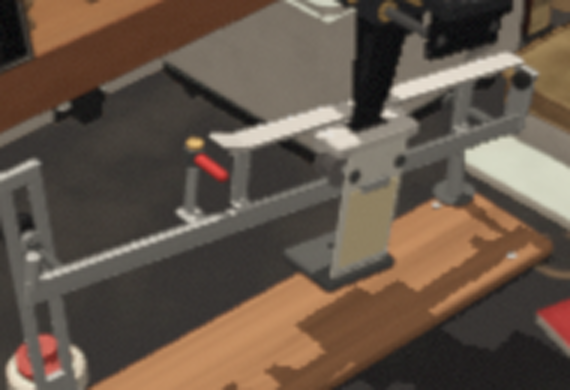

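The gate is shut again, with its red arm across the rail at (210,167). The carrier is held below it, so I'll release now.

>>> servo_tool(series=[[[0,0,0,0,0,0],[0,0,0,0,0,0],[0,0,0,0,0,0],[0,0,0,0,0,0],[0,0,0,0,0,0],[0,0,0,0,0,0],[0,0,0,0,0,0],[0,0,0,0,0,0]]], gripper=0.2)

```text
time: 18.4
ee_pos: [0.589, 0.0612, 0.2223]
tcp_rot: [-179.9, -9.1, 86.2]
contact_force: [0.3, -0.6, 0.0]
finger_gap: 0.795
grasp_force: 0.0
```

In the tool's units: -8 cm / 75 = -0.1067, -5 cm / 75 = -0.0667.

>>> servo_tool(series=[[[0,0,-0.0267,0,0,0],[0,0,-0.0667,0,0,0],[0,0,-0.1067,0,0,0],[0,0,-0.1067,0,0,0],[0,0,-0.1067,0,0,0],[0,0,-0.1067,0,0,0],[0,0,-0.1067,0,0,0],[0,0,-0.1067,0,0,0]]])

```text
time: 19.4
ee_pos: [0.5881, 0.0486, 0.3006]
tcp_rot: [-179.8, -9.1, 86.2]
contact_force: [-0.2, 0.1, -1.3]
finger_gap: 0.798
grasp_force: 0.0
```

```bash
python3 - <<'E'
from h import *
s=bot.snapshot('scene');i=s['img'][110:260,180:400,::-1]
cv2.imwrite('pics/g3.png',cv2.resize(i,None,fx=3,fy=3,interpolation=cv2.INTER_CUBIC))
E
```

```text
(no output)
```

View pics/g3.png

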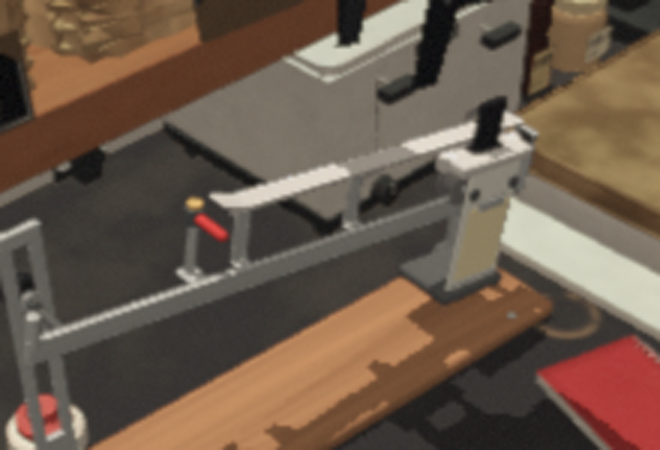

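The carrier hangs at the buffer end, with its blade at (488,120). The gate is shut and the fingers are clear. I'll let it settle, check that it isn't moving, then hand in.

In the tool's units: -1 cm / 75 = -0.0133.

>>> servo_tool(series=[[[0,0,-0.0133,0,0,0],[0,0,-0.0133,0,0,0],[0,0,-0.0133,0,0,0],[0,0,-0.0133,0,0,0],[0,0,-0.0133,0,0,0],[0,0,-0.0133,0,0,0],[0,0,-0.0133,0,0,0],[0,0,-0.0133,0,0,0]]])

```text
time: 20.45
ee_pos: [0.5882, 0.0469, 0.3111]
tcp_rot: [-179.9, -9.1, 86.2]
contact_force: [0.8, 0.5, 0.5]
finger_gap: 0.8
grasp_force: 0.0
```

```bash
python3 - <<'E'
from h import *
# carrier's uphill end of blade/head: dark blade centroid over time, against expected d=47
Rt=R.from_matrix(RS)*R.from_euler('x',TILT)
for k in range(3):
    s=bot.snapshot('scene');L=cv2.cvtColor(s['img'],cv2.COLOR_RGB2LAB)[...,0]
    q=proj(s,SO+RS@np.array([0,-.24,.135])+Rt.apply([0,.047,.070])); a,b=q.astype(int)
    m=L[b-9:b+8,a-12:a+13]<45; v,u=np.where(m); print(q,u.mean()+a-12,v.mean()+b-9)
print(bot.hand_in())
E
```

```text
[343.166 147.995] 344.5777777777778 147.55555555555554
[343.166 147.995] 344.5777777777778 147.55555555555554
[343.166 147.995] 344.5777777777778 147.55555555555554
the job is handed in; nothing more can be done
None
```

I handed the job in at about 21 s, but no verdict came back: the carrier is at rest at the buffer, released, the gate has shut behind it, and the force readings during the push stayed well under the 20 N limit.

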